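# Switch the vial sorter over to the empty tray

### The arm

A 7-joint arm with a two-finger parallel gripper is mounted at the origin on the work surface. World frame = base frame: x ahead of the robot, y to its left, z up, the work surface at z = 0. Lengths are in m, angles in rad, forces in N, time in s.
With the tool pointing down it reaches from about 0.35 to 0.9 m from the base axis. Payload 8.1 kg.
Tool frame: the origin (TCP) lies on the front face of the gripper's body, between the roots of the fingers; the fingertips stand 73 mm ahead of it and the grasp point (between the pads) lies 54 mm ahead of it (nose_length is the distance from the TCP to the fingertips, in m); z points along the fingers, y is the direction in which the jaws open and shut (so a half turn about z gives the same grasp; the last joint's range is limited). The gripper opens to 85 mm and grips with 20 to 120 N. Pads are 22 mm wide; open, the fingers measure 114 mm over their backs; the gripper's body (76 mm by 85 mm) begins 54 mm behind the grasp point. The pads swing forward as they close: fully open they stand 13 mm farther back than shut.
Start: joints at [-1.393, 0.434, 0.025, 1.573, -0.012, 1.134, -0.075], TCP at [0.173, 0.601, 0.304] pointing down, gripper open.
Joint ranges: [-2.62, 2.62], [-0.44, 2.09], [-1.27, 1.32], [0.08, 2.57], [-1.32, 4.46], [0.12, 2], [-2.74, 2.74]. Speed limits (rad/s): [2.22, 2.22, 3.01, 3.01, 3.14, 3.14, 3.14].

### API

Orientations are given as a rotation vector (axis times angle).
In Python, from rig import * gives the robot as it stands.
- The arm moves only by the tool play_rows, never from a script. Its arguments are lists of equal length, an entry for each row: "slide": the shift along the tool's x, y, z in m, a list of three; "dr": the turn, a rotation vector about the tool's x, y, z in degrees, a list of three; "claw": the opening, from 0 (shut) to 1 (fully open). In form: {"slide": [[dx, dy, dz], ...], "dr": [[ax, ay, az], ...], "claw": [claw, ...]}. A call has 1 to 5 rows; each row shifts and turns the commanded pose from where the row before left it, along the tool's axes as they then stand; what a row does not reach is not made up. A row lasts 1/10 s, in which the tool goes at most 50 mm and 8.59 degrees, less where a joint would pass 70% of its speed; a pose out of reach is approached as far as the arm can. A call with a gripper value outside its range is refused whole. The fingers move at their own pace and stop on an object; "newtons" is the grip in N (left out, the last holds). Time passes only in rows, so rows that do not move let the fingers close. It gives the time, the measured TCP pose, the force and the opening at its end, in the units of the state.
- read_state(): the state, without advancing time (a new reading comes with each control period).
- camera(name): name is "scene" or "side" or "wrist"; returns a dict with "pixels" (480x640x3 uint8, red, green, blue), "depth" (480x640 float32, m along the optical axis (not along the pixel's ray), 0 where there is no reading), "K" (3x3 intrinsics, pixels), "world_from_camera" (4x4, takes a point from camera to world coordinates). Camera axes: x right, y up, looking along -z (the intrinsics and any distortion apply to the point x, -y, -z); pixel columns grow to the right and rows downward; lengths in m; the calibration is good to about 2 mm. The wrist camera is an equidistant fisheye: a pixel r from the principal point sees the ray r / f radians off the axis. A picture is of the moment at which its call begins.
- job_done(): hands the job in, once; it reports no verdict.
The state is a dict: "clock": time; "q": joint angles; "joint_velocities": joint speeds; "tau": joint torques, N m; "tool_pos": TCP position; "eef_rot": TCP orientation; "force": force on the tool from outside, world axes, zero at the start; "ft_torque": the same for the moment, N m; "width": finger opening in m.
Only numpy, scipy, OpenCV 4.12 (cv2) and the standard library are available. Lean on these libraries where they do the work, as an engineer would, in place of code of your own. Each camera call takes 0.05 s, during which the arm holds its last target.

### The job

The right-hand catch tray of the bench-top vial sorter is heaped full, so push the empty blue tray along its rails until it is fully home under the left chute, and rock the sorter's seesaw gate over so that it feeds to the left. Then press the red release paddle and keep it down until all four vials waiting in the feed ramp have run down into the empty tray, and let go of it. Only push and press with the fingertips: do not lift or tip the tray, do not touch these four vials, and leave everything else on the bench where it stands.

Things in the scene. Friction and masses are not known exactly. Their poses are not given: they have to be found in the camera images.
- sorter: Two-way gravity vial sorter, fixed to the bench: white base plate 150 (x) by 680 (y) by 8 mm, reaching from y = -290 to +390 mm of its origin. Origin on the bench under the gate's pivot; x points away from the robot, y to the robot's left, z up (yaw within 0.18 rad of the world's). A metal chute 72 mm wide runs down to each side and ends at y = +-165 mm, with its floor 56 and walls about 80 mm up
- tray_home (a point): Where the empty tray's origin lies when it is fully home under the left chute, against its stop (the face of the chute's leg at y = 145 mm): x 0, y 210, z 8 mm in the sorter's frame. Two rails, tops 20 mm above the bench, at x = -62 to -53 and 53 to 62 mm, y = 145 to 385 mm, guide it there
- tray: Empty blue open-topped catch tray, 98 (x) by 130 (y) by 40 mm high, walls and floor 4 mm, about 0.35 kg, standing on the base plate between the left rails (4 mm of play each side). Origin at the centre of its underside; axes nearly the sorter's. It starts 40 to 95 mm short of home, on the +y side, and slides towards -y with 1 to 4 N
- tray_push (a point): On the outside of the empty tray's outer (+y) end wall, the middle of its width, 24 mm above the tray's underside (32 mm above the bench). Push about here, towards the sorter's -y; with the tray home this face is at y = 275 mm in the sorter's frame
- gate (a joint): Seesaw gate, rad about the pivot (axis along the sorter's x). -0.24 = tipped right, feeds the right chute, as at the start; +0.24 = fully over to the left. An over-centre weight keeps it where it was last pushed; less than 3 N on a pad turns it. Its yellow rocker bar, 256 mm long, is in front (x = -57 to -47 mm); a brass weight 30 mm across stands over its middle, up to 167 mm above the bench
- pad_left (a point): Middle of the top of the left blue thumb pad (40 (x) by 36 (y) by 7 mm) on the rocker bar, at x = -73, y = 110 mm in the sorter's frame; moves with the gate: 133 mm above the bench at the start, 81 mm with the gate fully over to the left. Press it straight down to rock the gate
- pad_right (a point): The same point on the right pad, at y = -110 mm in the sorter's frame; it rises as the left one goes down
- release (a joint): Red spring lever on top of the feed ramp's front: 0 = up, its tongue stops the vials; 0.65 rad = fully down, tongue clear of the ramp (the vials run from about 0.55 rad). Axle along the sorter's y at x = -37 mm, 200 mm above the bench. Springs back up when let go; fully down takes about 4 N on the paddle. The vials then need about 2 s to run through
- release_paddle (a point): Middle of the top of the red release paddle (32 by 32 by 7 mm): at x = -87, y = -60 mm in the sorter's frame, 208 mm above the bench while up; fully pressed it is 32 mm lower, tilted 0.65 rad, at x = -81 mm. Press it straight down at about x = -84 mm
- full_tray: The same blue tray on the right side, home under the right chute (outer end at y = -277 mm in the sorter's frame), heaped with amber vials to about 90 mm above the bench, 1.4 kg. Origin at the centre of its underside. Leave alone
- vial1: Amber glass vial with white cap, 28 mm diameter, 60 mm long, 30 g, lying along the sorter's x; number 1 of 4 in the feed ramp, counted from the stop. Origin at its centre. It is to end lying in the empty tray
- vial2: Amber glass vial with white cap, 28 mm diameter, 60 mm long, 30 g, lying along the sorter's x; number 2 of 4 in the feed ramp, counted from the stop. Origin at its centre. It is to end lying in the empty tray
- vial3: Amber glass vial with white cap, 28 mm diameter, 60 mm long, 30 g, lying along the sorter's x; number 3 of 4 in the feed ramp, counted from the stop. Origin at its centre. It is to end lying in the empty tray
- vial4: Amber glass vial with white cap, 28 mm diameter, 60 mm long, 30 g, lying along the sorter's x; number 4 of 4 in the feed ramp, counted from the stop. Origin at its centre. It is to end lying in the empty tray
- spare_vial: A vial of the same kind standing upright on the bench in front of the left rails, 60 mm high. Leave alone
- forceps: Steel forceps 130 mm long, 9 mm high, lying on the bench in front of the right half of the sorter. Leave alone
- wash_bottle: White bottle with red cap, 64 mm diameter, 170 mm high, behind the sorter. Leave alone
- stain_jar: Amber jar with black lid, 52 mm diameter, 75 mm high, behind the sorter. Leave alone
- petri_dish: Closed clear dish, 94 mm diameter, 18 mm high, on the bench at the front left. Leave alone
- slide_box: Green slide box 87 by 167 by 36 mm, on the bench at the front right. Leave alone
- pivot (a point): The gate's pivot: x 0, y 0, z 99 mm in the sorter's frame. To its right and above lies the feed ramp with clear sides, 72 mm wide, y = -168 to -15 mm, its top edge about 215 mm above the bench at the outer end; the ramp slopes down to a drop wall just left of the pivot (y = 20 mm, top 194 mm above the bench)
There are look-alikes about, which are no part of the job. Leave any green or turquoise look-alike of the vial4 alone.

How it is judged:
On the way:
1. the empty tray is home and the gate is over to the left, with the release still up (y of tray in the frame of sorter below 0.216 m and value of joint gate above 0.2 rad and value of joint release below 0.12 rad and z of vial1 in the frame of sorter above 0.15 m), for 0.2 s.
At the end, for the whole second after the job is handed in: All four vials lie at rest inside the tray that was empty (centres within its walls and less than 65 mm above its underside), that tray is home (within 6 mm of its stop), the gate is over to the left (beyond 0.20 rad) and the release is up again (x of vial1 in the frame of tray between -0.049 and 0.049 m and y of vial1 in the frame of tray between -0.065 and 0.065 m and z of each of vial1, vial2, vial3, vial4 in the frame of tray below 0.065 m and linear speed of each of vial1, vial2, vial3, vial4 below 0.03 m/s and x of vial2 in the frame of tray between -0.049 and 0.049 m and y of vial2 in the frame of tray between -0.065 and 0.065 m and x of vial3 in the frame of tray between -0.049 and 0.049 m and y of vial3 in the frame of tray between -0.065 and 0.065 m and x of vial4 in the frame of tray between -0.049 and 0.049 m and y of vial4 in the frame of tray between -0.065 and 0.065 m and y of tray in the frame of sorter below 0.216 m and value of joint gate above 0.2 rad and value of joint release below 0.1 rad); the robot touches nothing.
It fails at once if the empty tray is lifted or tipped (height (world z) of tray above 0.02 m or angle between tray's own z axis and vertical above 0.15 rad).
It fails at once if a finger touches one of the vials (contact force between the fingers and vial1 above 0.5 N or contact force between the fingers and vial2 above 0.5 N or contact force between the fingers and vial3 above 0.5 N or contact force between the fingers and vial4 above 0.5 N).
It fails at once if a vial is lifted (height (world z) of any of vial1, vial2, vial3, vial4 above 0.23 m).
It fails at once if something else on the bench is shifted by more than 20 mm (distance of any of full_tray, wash_bottle, stain_jar, petri_dish, slide_box, spare_vial, forceps from where it was at the start of the episode above 0.02 m).
It also fails if it takes over 45 s, if anything falls off the work surface, if the arm or the gripper's body presses on something with over 40 N, if the wrist force passes 120 N, or if a joint passes its speed limit or range.

## Working session

There is one attempt and no reset: what is moved stays moved. The work goes in short steps, Python scripts to look and compute and a tool call to move; the robot and the scene stay as the last step left them, time stands still between calls to the robot, and variables do not carry over. Pictures are saved under pics/ and viewed, and the job is handed in when it is done.

Besides the shell and the picture viewer there is one more tool, called after "Call:" as name(argument=value, ...), one argument or row to a line, values as JSON. play_rows: Moves the arm, as the interface text tells. Its arguments: {"type":"object","properties":{"slide":{"type":"array"},"dr":{"type":"array"},"claw":{"type":"array"},"newtons":{"type":"number"}},"required":["slide","dr","claw"]}

```bash
mkdir -p pics; ls; cat > h.py <<'E'
from rig import *
import numpy as np, cv2
from scipy.spatial.transform import Rotation as R
def snap(n,f):
    c=camera(n); cv2.imwrite('pics/'+f,c['pixels'][:,:,::-1].copy()); np.savez('pics/'+f+'.npz',**{k:np.asarray(c[k]) for k in c}); return c
def pts(c):
    K=c['K'];d=c['depth'];v,u=np.mgrid[0:480,0:640]
    P=np.stack([(u-K[0,2])/K[0,0]*d,-(v-K[1,2])/K[1,1]*d,-d],-1)
    T=c['world_from_camera']; return P@T[:3,:3].T+T[:3,3]
E
python3 - <<'E'
from h import *
print(read_state())
for n in('scene','side','wrist'):
    c=snap(n,n+'0.png'); print(n,c['K'],c['world_from_camera'])
E
```

```text
pics
{'clock': 0.0, 'q': array([-1.39262002,  0.43524253,  0.02496261,  1.57410586, -0.01157171,
        1.13397338, -0.07510584]), 'joint_velocities': array([-2.47281465e-05,  1.98998034e-03,  1.64142579e-04, -2.85592175e-03,
        7.07533306e-04,  1.48465779e-03, -4.80752223e-04]), 'tau': array([-3.32579621e-04, -6.70460844e+01,  1.02456696e+00, -3.16206944e+01,
        1.54491555e-02,  1.23739924e-02, -2.77630318e-05]), 'tool_pos': array([0.17312728, 0.60013978, 0.30311022]), 'eef_rot': array([-4.39671541e-01, -3.11061584e+00,  2.48763904e-03]), 'force': array([ 0.43005921,  1.42955545, -0.42091966]), 'ft_torque': array([-0.03409292, -0.04023182,  0.02095601]), 'width': 0.08527237129737968}
scene [[513.74459758   0.         321.65657276]
 [  0.         513.74459758 238.35157557]
 [  0.           0.           1.        ]] [[-0.0836597  -0.64960534  0.75565466  1.52299451]
 [ 0.99645894 -0.04813911  0.06893629  0.06091514]
 [-0.00840484  0.75874603  0.65133235  0.99656964]
 [ 0.          0.          0.          1.        ]]
side [[541.18484251   0.         315.77596551]
 [  0.         541.18484251 245.7995446 ]
 [  0.           0.           1.        ]] [[ 0.90335014  0.32972135 -0.2743034   0.16977596]
 [-0.42881781  0.7071252  -0.56221814 -0.72582557]
 [ 0.00859152  0.62550602  0.78017203  1.08856691]
 [ 0.          0.          0.          1.        ]]
wrist [[371.64829954   0.         315.58976783]
 [  0.         371.64829954 239.63856756]
 [  0.           0.           1.        ]] [[ 0.27667246 -0.92432969 -0.26280596  0.10733027]
 [ 0.96096213  0.26554587  0.07769924  0.61920566]
 [-0.00203267 -0.27404381  0.96171506  0.37327185]
 [ 0.          0.          0.          1.        ]]
```

View pics/scene0.png

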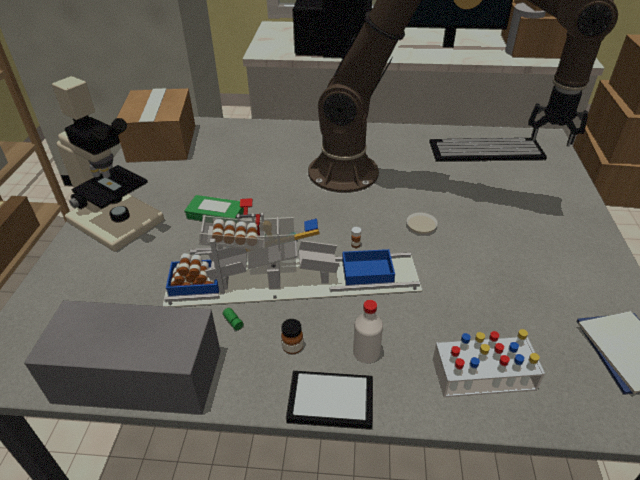

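View pics/side0.png

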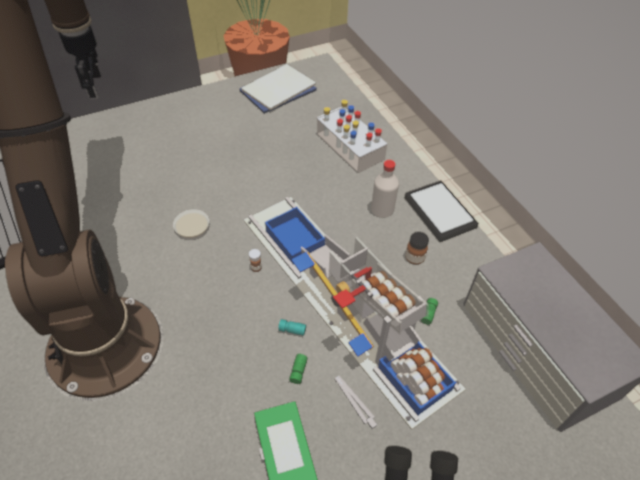

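View pics/wrist0.png

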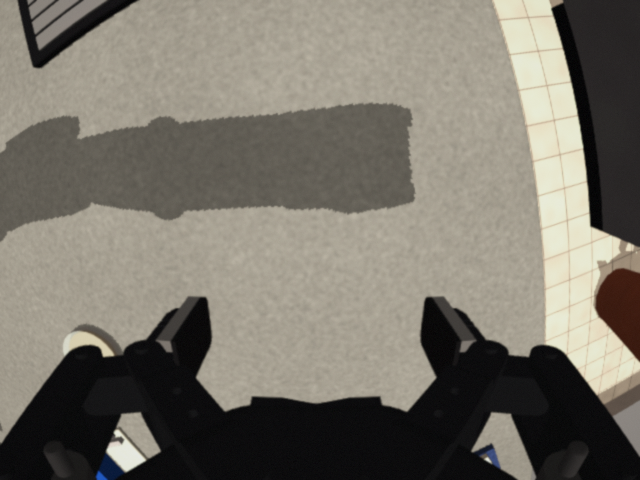

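The scene view shows the sorter with the empty blue tray at (368,267), the full tray at (193,275) and the ramp vials at (235,231). In the side view the red paddle is at (345,298) and the pads are at (303,262) and (360,346). The green and turquoise look-alikes lie loose on the bench, at side-view (299,368), (292,327) and (430,310). The four amber vials in the ramp are the ones meant. Next I'll measure the sorter's pose.

```bash
python3 - <<'E'
from h import *
for n in('scene','side'):
    c=dict(np.load(f'pics/{n}0.png.npz')); P=pts(c); px=c['pixels'].astype(int); hsv=cv2.cvtColor(c['pixels'],cv2.COLOR_RGB2HSV)
    z=P[...,2]; roi=(P[...,0]>.3)&(P[...,0]<.85)&(P[...,1]>-.5)&(P[...,1]<.55)&(c['depth']>0)
    b=roi&(z<.004); print(n,'bench z',np.median(z[b]))
    w=roi&(z>.004)&(z<.0135)&(hsv[...,1]<50)&(hsv[...,2]>150)
    m=(w*255).astype(np.uint8); nn,l,s,ce=cv2.connectedComponentsWithStats(cv2.morphologyEx(m,cv2.MORPH_CLOSE,np.ones((3,3))))
    for i in range(1,nn):
        if s[i,4]>60:
            q=P[(l==i)&w][:,:2].astype(np.float32); print('plate',s[i],cv2.minAreaRect(q))
    blue=roi&(hsv[...,0]>100)&(hsv[...,0]<130)&(hsv[...,1]>120)
    nn,l,s,ce=cv2.connectedComponentsWithStats((blue*255).astype(np.uint8))
    for i in range(1,nn):
        if s[i,4]>25:
            q=P[l==i]; print('blue',s[i],np.median(q,0).round(3),q.min(0).round(3),q.max(0).round(3), cv2.minAreaRect(q[:,:2].astype(np.float32)))
    red=roi&((hsv[...,0]<6)|(hsv[...,0]>174))&(hsv[...,1]>170)
    nn,l,s,ce=cv2.connectedComponentsWithStats((red*255).astype(np.uint8))
    for i in range(1,nn):
        if s[i,4]>25:
            q=P[l==i]; print('red',s[i],np.median(q,0).round(3),q.min(0).round(3),q.max(0).round(3))
E
```

```text
scene bench z -0.0030158910641251424
plate [392 257  28  28 526] ((0.49462461471557617, 0.19225344061851501), (0.1097945123910904, 0.06937308609485626), 7.2057085037231445)
plate [ 171  262  251   44 1866] ((0.5540247559547424, -0.09539052844047546), (0.13138364255428314, 0.6540916562080383), 9.066802978515625)
blue [304 219  14  12 125] [ 0.465 -0.065  0.131] [ 0.443 -0.084  0.122] [ 0.485 -0.046  0.138] ((0.4636080861091614, -0.06538909673690796), (0.04078900068998337, 0.03288489952683449), 10.478106498718262)
blue [ 343  249   52   36 1577] [0.492 0.094 0.022] [0.45  0.024 0.003] [0.571 0.162 0.051] ((0.5095266103744507, 0.0920746922492981), (0.10594412684440613, 0.1303700953722), 8.619750022888184)
blue [166 262  53  34 561] [ 0.629 -0.369  0.036] [ 0.546 -0.439  0.01 ] [ 0.647 -0.294  0.054] ((0.5881190299987793, -0.3651934564113617), (0.10313176363706589, 0.13336409628391266), 8.312725067138672)
blue [462 333   8  10  65] [0.791 0.307 0.099] [0.778 0.299 0.088] [0.799 0.316 0.103] ((0.7885955572128296, 0.30703940987586975), (0.01531604491174221, 0.02130737714469433), 82.4280471
[... 4107 characters left out ...]
0559, -0.45402824878692627), (0.03021681122481823, 0.020280130207538605), 13.202129364013672)
blue [ 266  217   58   54 1308] [0.5   0.089 0.016] [ 0.439 -0.083  0.008] [0.563 0.161 0.143] ((0.5040588974952698, 0.03858381509780884), (0.24904969334602356, 0.11722879111766815), 86.21839904785156)
blue [350 335  21  20 244] [ 0.494 -0.277  0.082] [ 0.475 -0.294  0.073] [ 0.514 -0.259  0.089] ((0.4941943287849426, -0.2767552137374878), (0.0376659519970417, 0.03192856162786484), 7.572721004486084)
blue [380 358  75  51 351] [ 0.548 -0.402  0.047] [ 0.525 -0.438  0.009] [ 0.639 -0.31   0.055] ((0.5815488696098328, -0.3676827549934387), (0.09667991101741791, 0.12856855988502502), 9.547894477844238)
```

```bash
python3 - <<'E'
import cv2
a=cv2.imread('pics/side0.png')[190:430,230:480];cv2.imwrite('pics/sidecrop.png',cv2.resize(a,None,fx=2.4,fy=2.4,interpolation=2))
a=cv2.imread('pics/scene0.png')[190:310,150:430];cv2.imwrite('pics/scenecrop.png',cv2.resize(a,None,fx=2.8,fy=2.8,interpolation=2))
E
```

```text
(no output)
```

View pics/sidecrop.png

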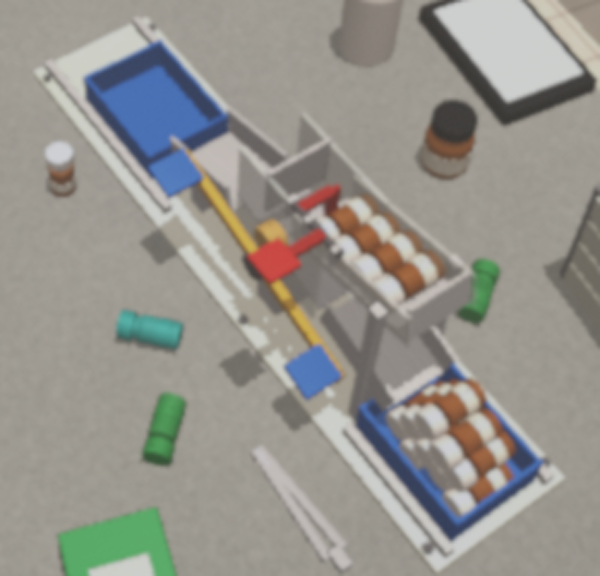

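View pics/scenecrop.png

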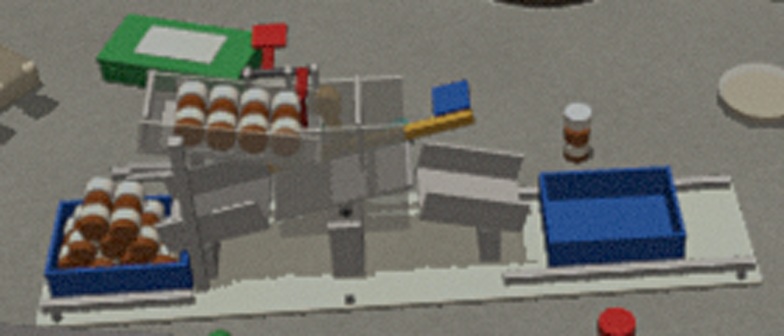

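The crops confirm the layout: four amber vials in the clear ramp, with the green and turquoise look-alikes loose on the bench. I'll fit the sorter's pose to the plate corners by casting rays at z = 8 mm, and check it against the pads, paddle and full tray.

```bash
cat >> h.py <<'E'
def ray(c,u,v,z):
    K=c['K'];T=c['world_from_camera'];d=T[:3,:3]@np.array([(u-K[0,2])/K[0,0],-(v-K[1,2])/K[1,1],-1]);t=(z-T[2,3])/d[2];return T[:3,3]+t*d
def load(n): return dict(np.load(f'pics/{n}.png.npz'))
E
python3 - <<'E'
from h import *
sc=load('scene0');sd=load('side0')
# refine corners: lines on the plate edge via subpixel corner
def ref(c,p):
    g=cv2.cvtColor(c['pixels'],cv2.COLOR_RGB2GRAY); q=np.array([[p]],np.float32)
    r=cv2.cornerSubPix(g,q.copy(),(3,3),(-1,-1),(3,50,.01))[0,0]; return r if np.hypot(*(r-q[0,0]))<3 else q[0,0]
L=[(sc,(162.9,304.3),(75,-290)),(sc,(421.4,291),(75,390)),(sc,(412.5,254.3),(-75,390)),
(sd,(246.7,220),(-75,390)),(sd,(290.4,198.3),(75,390)),(sd,(413.3,426.7),(-75,-290)),(sd,(464.2,388.8),(75,-290))]
for idx in ([0,1,2],[3,4,5,6],range(7)):
    W=[];M=[]
    for i in idx:
        c,p,m=L[i]; r=ref(c,p); W.append(ray(c,*r,.008)[:2]);M.append(np.array(m)/1e3)
    W=np.array(W);M=np.array(M);w0=W.mean(0);m0=M.mean(0)
    H=(M-m0).T@(W-w0); a=np.arctan2(H[0,1]-H[1,0],H[0,0]+H[1,1]);Rm=np.array([[np.cos(a),-np.sin(a)],[np.sin(a),np.cos(a)]])
    o=w0-Rm@m0; print('yaw',a.round(4),'o',o.round(4),'res mm',((W-(M@Rm.T+o))*1e3).round(1).tolist())
    f=lambda x,y:(o+Rm@[x,y]).round(4)
    print(' padL',f(-.073,.110),'padR',f(-.073,-.110),'paddle',f(-.087,-.06),'full',f(0,-.212))
# pads & paddle by ray casting
for n,c in(('sc',sc),('sd',sd)):
    P=pts(c);hsv=cv2.cvtColor(c['pixels'],cv2.COLOR_RGB2HSV)
    b=(hsv[...,0]>100)&(hsv[...,0]<130)&(hsv[...,1]>120)
    r=((hsv[...,0]<6)|(hsv[...,0]>174))&(hsv[...,1]>170)
    x,y,z=P[...,0],P[...,1],P[...,2]
    for nm,m,h in(('padL',b&(z>.11)&(y<0)&(x<.55),.133),('padR',b&(z>.06)&(z<.1)&(x<.55)&(y<-.2),.081),('paddle',r&(z>.19)&(x<.505)&(x>.42),.208)):
        if m.sum()>20:
            v,u=np.nonzero(m); mid=(u.min()+u.max())/2,(v.min()+v.max())/2
            print(n,nm,m.sum(),ray(c,u.mean(),v.mean(),h).round(4),'z depth',np.median(z[m]).round(3))
    # tray rim
    v,u=np.nonzero(b&(z<.06)&(x<.6)&(y>0)&(y<.2));q=cv2.minAreaRect(np.stack([x,y],-1)[v,u].astype(np.float32));print(n,'tray',q)
E
```

```text
yaw 0.1457 o [ 0.5543 -0.1583] res mm [[-1.4, 3.7], [-8.2, -1.2], [9.6, -2.5]]
 padL [ 0.4661 -0.06  ] padR [ 0.498  -0.2777] paddle [ 0.4769 -0.2303] full [ 0.5851 -0.368 ]
yaw 0.1598 o [ 0.551  -0.1597] res mm [[6.1, -3.6], [-4.8, -3.5], [-0.1, 3.6], [-1.3, 3.5]]
 padL [ 0.4615 -0.0627] padR [ 0.4965 -0.2799] paddle [ 0.4747 -0.2328] full [ 0.5848 -0.369 ]
yaw 0.153 o [ 0.5528 -0.1591] res mm [[-1.9, 3.7], [-3.7, -0.4], [13.9, -0.7], [1.8, -5.1], [-9.2, -4.0], [0.2, 2.8], [-1.1, 3.8]]
 padL [ 0.4638 -0.0615] padR [ 0.4974 -0.279 ] paddle [ 0.4759 -0.2317] full [ 0.5851 -0.3687]
sc padL 637 [-0.2128 -0.3446  0.133 ] z depth 0.208
sc paddle 111 [ 0.4712 -0.2529  0.208 ] z depth 0.205
sc tray ((0.5095266103744507, 0.0920746922492981), (0.10594412684440613, 0.1303700953722), 8.619750022888184)
sd padL 235 [ 0.4599 -0.0664  0.133 ] z depth 0.135
sd padR 244 [ 0.4945 -0.2768  0.081 ] z depth 0.082
sd tray ((0.5068960189819336, 0.09181161224842072), (0.09789476543664932, 0.13244585692882538), 8.63896369934082)
```

The measurements agree: yaw is about 0.153, the origin about (0.551, -0.160), and the tray sits at sorter y of about 0.256. That is 46 mm short of home, inside the stated range. I'll close the fingers, align the tool's yaw and move over the tray's outer end.

Call:
play_rows(
  slide=[
    [0,0,0],
    [0,0,0],
    [0,0,0],
    [-0.023,-0.04,0],
    [-0.023,-0.04,0],
  ],
  dr=[
    [0,0,-8.3],
    [0,0,-8.3],
    [0,0,-8.3],
    [0,0,0],
    [0,0,0],
  ],
  claw=[0,0,0,0,0],
  newtons=30,
)

```text
clock: 0.65
tool_pos: [0.2306, 0.5281, 0.3032]
eef_rot: [0.246, -3.131, 0.001]
force: [2.0, -0.0, 0.3]
width: 0.0125
```

Call:
play_rows(
  slide=[
    [-0.023,-0.04,0],
    [-0.023,-0.04,0],
    [-0.023,-0.04,0],
    [-0.023,-0.04,0],
    [-0.023,-0.04,0],
  ],
  dr=[
    [0,0,0],
    [0,0,0],
    [0,0,0],
    [0,0,0],
    [0,0,0],
  ],
  claw=[0,0,0,0,0],
)

```text
clock: 1.15
tool_pos: [0.376, 0.3467, 0.3039]
eef_rot: [-0.241, 3.132, 0.0]
force: [0.8, 0.6, 0.2]
width: 0.0001
```

```bash
cat >> h.py <<'E'
A=.153;O=np.array([.551,-.160]);RM=np.array([[np.cos(A),-np.sin(A)],[np.sin(A),np.cos(A)]])
def where(tgt=None):
    s=read_state();r=R.from_rotvec(s['eef_rot']).as_matrix();tip=s['tool_pos']+.073*r[:,2]
    print('t',s['clock'],'F',s['force'].round(1),'w',round(s['width'],4)); print('tip',tip.round(4),'sorter',(RM.T@(tip[:2]-O)).round(4)); print('axes',r[:,0].round(3),r[:,1].round(3),r[:,2].round(3))
    if tgt is not None:
        g=np.r_[O+RM@np.array(tgt[:2]),tgt[2]]; print('slide needed',(r.T@(g-tip)).round(4))
E
python3 - <<'E'
from h import *
where([-.003,.365,.1]); snap('wrist','w1.png')
E
```

```text
t 1.15 F [0.8 0.6 0.2] w 0.0001
tip [0.376  0.3467 0.2309] sorter [-0.0957  0.5275]
axes [-0.988 -0.153 -0.   ] [-0.153  0.988  0.   ] [ 0.  0. -1.]
slide needed [-0.0926 -0.1626  0.1309]
```

View pics/w1.png

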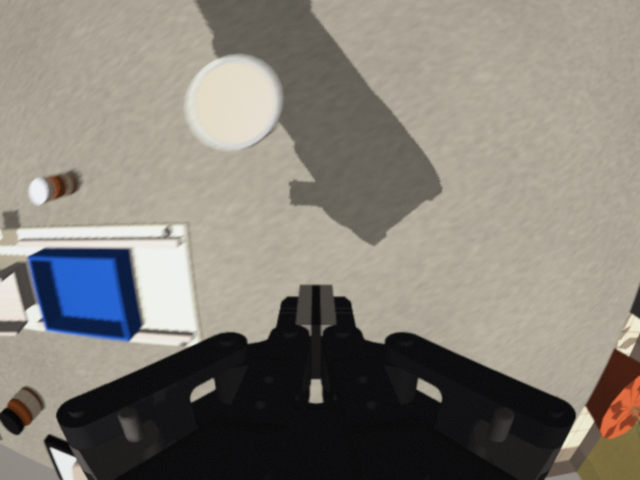

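The wrist view shows the plate's +y end corners at about (187,225) and (198,345), and the tray's outer rim corners at (131,249) and (140,336). I'll use them as a check.

```bash
cat >> h.py <<'E'
def fray(c,u,v,z):
    K=c['K'];T=c['world_from_camera'];x=(u-K[0,2])/K[0,0];y=(v-K[1,2])/K[1,1];th=np.hypot(x,y);k=np.sin(th)/th
    d=T[:3,:3]@np.array([x*k,-y*k,-np.cos(th)]);return T[:3,3]+d*(z-T[2,3])/d[2]
E
python3 - <<'E'
from h import *
c=load('w1')
for p,z in(((187,225),.008),((198,345),.008),((131,249),.048),((140,338),.048)):
    w=fray(c,*p,z); print(p,w.round(4),(RM.T@(w[:2]-O)).round(4))
E
```

```text
(187, 225) [0.4162 0.2149 0.008 ] [-0.0761  0.3911]
(198, 345) [0.5619 0.233  0.008 ] [0.0707 0.3867]
(131, 249) [0.4381 0.1682 0.048 ] [-0.0615  0.3416]
(140, 338) [0.5416 0.1753 0.048 ] [0.0418 0.3328]
```

Call:
play_rows(
  slide=[
    [-0.024,-0.042,0.01],
    [-0.024,-0.042,0.01],
    [-0.024,-0.042,0.01],
    [-0.02,-0.036,0.01],
    [0,0,0.03],
  ],
  dr=[
    [0,0,0],
    [0,0,0],
    [0,0,0],
    [0,0,0],
    [0,0,0],
  ],
  claw=[0,0,0,0,0],
)

```text
clock: 1.7
tool_pos: [0.4957, 0.1971, 0.2354]
eef_rot: [-0.227, 3.127, -0.001]
force: [-0.4, 0.1, 0.3]
width: -0.0001
```

```bash
python3 - <<'E'
from h import *
where([-.003,.365,.032]); snap('wrist','w2.png')
E
```

```text
t 1.7 F [-0.4  0.1  0.3] w -0.0001
tip [0.4962 0.1971 0.1624] sorter [2.000e-04 3.613e-01]
axes [-0.99  -0.144 -0.006] [-0.144  0.99  -0.001] [ 0.006 -0.    -1.   ]
slide needed [0.004  0.0039 0.1304]
```

View pics/w2.png

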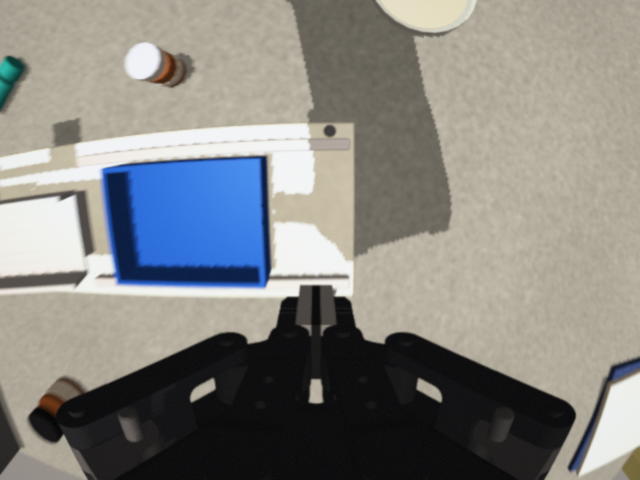

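```bash
python3 - <<'E'
from h import *
c=load('w2')
for p,z in(((354,124),.008),((354,296),.008),((266,157),.048),((268,287),.048)):
    w=fray(c,*p,z); print(p,w.round(4),(RM.T@(w[:2]-O)).round(4))
E
```

```text
(354, 124) [0.4146 0.2149 0.008 ] [-0.0776  0.3913]
(354, 296) [0.5593 0.2397 0.008 ] [0.0691 0.3937]
(266, 157) [0.4477 0.1546 0.048 ] [-0.0542  0.3267]
(268, 287) [0.5437 0.1669 0.048 ] [0.0426 0.3242]
```

Call:
play_rows(
  slide=[
    [0.003,0.012,0.03],
    [0,0,0.04],
    [0,0,0.04],
    [0,0,0.02],
    [0,0,0],
  ],
  dr=[
    [0,0,0],
    [0,0,0],
    [0,0,0],
    [0,0,0],
    [0,0,0],
  ],
  claw=[0,0,0,0,0],
)

```text
clock: 2.25
tool_pos: [0.4839, 0.2141, 0.1015]
eef_rot: [0.243, -3.127, 0.003]
force: [-0.3, 0.0, -0.6]
width: -0.0003
```

```bash
python3 - <<'E'
from h import *
where([-.003,.2895,.032])
E
```

```text
t 2.25 F [-0.3  0.  -0.6] w -0.0003
tip [0.4835 0.214  0.0285] sorter [-0.0097  0.3799]
axes [-0.988 -0.155  0.006] [-0.155  0.988 -0.001] [-0.005 -0.002 -1.   ]
slide needed [-0.0065 -0.0904 -0.0034]
```

Call:
play_rows(
  slide=[
    [-0.005,-0.018,-0.003],
    [0,-0.018,0],
    [0,-0.014,0],
    [0,-0.012,0],
    [0,-0.008,0],
  ],
  dr=[
    [0,0,0],
    [0,0,0],
    [0,0,0],
    [0,0,0],
    [0,0,0],
  ],
  claw=[0,0,0,0,0],
)

```text
clock: 2.75
tool_pos: [0.5021, 0.1449, 0.1077]
eef_rot: [-0.241, 3.131, 0.001]
force: [-0.4, 1.6, 1.1]
width: 0.0
```

Call:
play_rows(
  slide=[
    [0,-0.005,0],
    [0,-0.005,0],
    [0,-0.003,0],
    [0,-0.001,0],
    [0,0,0],
  ],
  dr=[
    [0,0,0],
    [0,0,0],
    [0,0,0],
    [0,0,0],
    [0,0,0],
  ],
  claw=[0,0,0,0,0],
)

```text
clock: 3.25
tool_pos: [0.5039, 0.1317, 0.1068]
eef_rot: [0.241, -3.132, 0.0]
force: [0.3, 0.4, -0.5]
width: 0.0003
```

```bash
sed -i 's/O=np.array(\[.551,-.160\])/O=np.array([.549,-.161])/' h.py; python3 - <<'E'
from h import *
where([-.003,.2895,.032]); snap('wrist','w3.png'); snap('scene','s3.png')
E
```

```text
t 3.25 F [ 0.3  0.4 -0.5] w 0.0003
tip [0.5038 0.1317 0.0338] sorter [-0.      0.2961]
axes [-0.988 -0.153  0.   ] [-0.153  0.988 -0.   ] [-0. -0. -1.]
slide needed [ 0.003  -0.0066  0.0018]
```

View pics/w3.png

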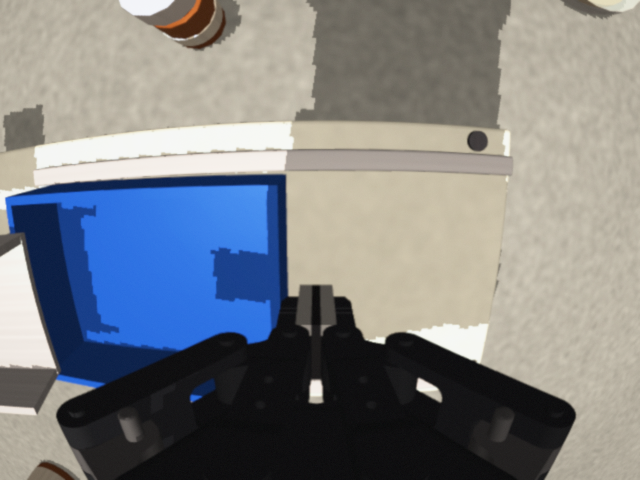

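The tray end at pixel x of about 287 touches the fingers and the tray has moved with them. I'll continue in small steps until the stop.

Call:
play_rows(
  slide=[
    [0.002,-0.003,0],
    [0,-0.003,0],
    [0,-0.002,0],
    [0,0,0],
  ],
  dr=[
    [0,0,0],
    [0,0,0],
    [0,0,0],
    [0,0,0],
  ],
  claw=[0,0,0,0],
)

```text
clock: 3.75
tool_pos: [0.5028, 0.1264, 0.107]
eef_rot: [-0.246, 3.132, 0.006]
force: [-1.5, 11.1, -1.6]
width: 0.0001
```

Call:
play_rows(
  slide=[
    [0,-0.002,0],
    [0,-0.002,0],
    [0,0,0],
  ],
  dr=[
    [0,0,0],
    [0,0,0],
    [0,0,0],
  ],
  claw=[0,0,0],
)

```text
clock: 4.05
tool_pos: [0.503, 0.1259, 0.1072]
eef_rot: [-0.251, 3.131, 0.011]
force: [-5.1, 22.9, -0.1]
width: 0.0001
```

The force rises to 23 N with no motion, so the tray is at its stop. I'll back off and lift.

Call:
play_rows(
  slide=[
    [0,0.01,0],
    [0,0.025,0],
    [0,0.01,-0.04],
    [0,0,-0.05],
    [0,0,-0.05],
  ],
  dr=[
    [0,0,0],
    [0,0,0],
    [0,0,0],
    [0,0,0],
    [0,0,0],
  ],
  claw=[0,0,0,0,0],
)

```text
clock: 4.55
tool_pos: [0.4962, 0.1638, 0.2481]
eef_rot: [0.242, -3.131, 0.002]
force: [0.7, 0.0, -0.8]
width: 0.0006
```

```bash
python3 - <<'E'
from h import *
where([-.073,.110,.16]); c=snap('scene','s4.png'); w=snap('wrist','w4.png')
P=pts(c);hsv=cv2.cvtColor(c['pixels'],cv2.COLOR_RGB2HSV)
m=(hsv[...,0]>100)&(hsv[...,0]<130)&(hsv[...,1]>120)&(P[...,2]<.06)&(P[...,2]>-.01)&(P[...,0]<.6)&(P[...,1]>-.05)&(P[...,1]<.2)
r=cv2.minAreaRect(P[m][:,:2].astype(np.float32));print(r,RM.T@(np.array(r[0])-O))
E
```

```text
t 4.55 F [ 0.7  0.  -0.8] w 0.0006
tip [0.4961 0.1637 0.1751] sorter [-0.0028  0.329 ]
axes [-0.988 -0.154  0.002] [-0.154  0.988 -0.001] [-0.001 -0.001 -1.   ]
slide needed [ 0.0705 -0.2189  0.0154]
((0.5143393874168396, 0.04834188148379326), (0.1077335923910141, 0.12886865437030792), 8.865377426147461) [-0.00235123  0.21217882]
```

View pics/w4.png

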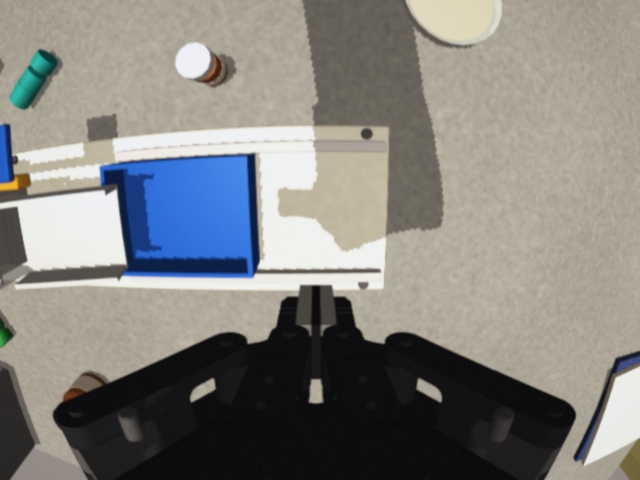

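The tray is measured at y of about 0.212, home against the stop. Moving over the left pad.

Call:
play_rows(
  slide=[
    [0.014,-0.044,-0.005],
    [0.014,-0.044,0],
    [0.014,-0.044,0],
    [0.014,-0.044,0],
    [0.013,-0.043,0],
  ],
  dr=[
    [0,0,0],
    [0,0,0],
    [0,0,0],
    [0,0,0],
    [0,0,0],
  ],
  claw=[0,0,0,0,0],
)

```text
clock: 5.15
tool_pos: [0.4612, -0.0653, 0.2518]
eef_rot: [0.24, -3.132, 0.0]
force: [0.7, 0.9, -0.1]
width: -0.0
```

```bash
python3 - <<'E'
from h import *
where([-.073,.110,.14]); snap('wrist','w5.png')
E
```

```text
t 5.15 F [ 0.7  0.9 -0.1] w -0.0
tip [ 0.4612 -0.0653  0.1788] sorter [-0.0722  0.108 ]
axes [-0.988 -0.153  0.   ] [-0.153  0.988 -0.   ] [-0. -0. -1.]
slide needed [0.0008 0.002  0.0388]
```

View pics/w5.png

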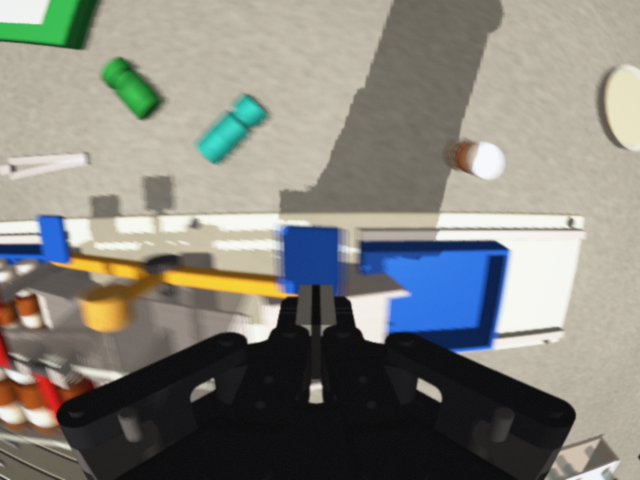

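The pad shows at (312,258), beside the tip. I'll check its position by ray.

```bash
python3 - <<'E'
from h import *
c=load('w5')
for p,z in (((282,226),.133),((341,226),.133),((283,291),.133)):
    w=fray(c,*p,z);print(w.round(4),(RM.T@(w[:2]-O)).round(4))
E
```

```text
[ 0.4419 -0.0866  0.133 ] [-0.0945  0.0899]
[ 0.4371 -0.056   0.133 ] [-0.0945  0.1208]
[ 0.4786 -0.0813  0.133 ] [-0.0574  0.0895]
```

The pad's centre comes out at about (-0.0745, 0.105), so the tip is within 3 mm of it. Pressing down.

Call:
play_rows(
  slide=[
    [0.001,0,0.03],
    [0,0,0.02],
    [0,0,0.012],
    [0,0,0.012],
    [0,0,0.01],
  ],
  dr=[
    [0,0,0],
    [0,0,0],
    [0,0,0],
    [0,0,0],
    [0,0,0],
  ],
  claw=[0,0,0,0,0],
)

```text
clock: 5.7
tool_pos: [0.4608, -0.0633, 0.167]
eef_rot: [0.241, -3.131, 0.0]
force: [0.6, -0.1, -0.4]
width: -0.0003
```

Call:
play_rows(
  slide=[
    [0,0,0.006],
    [0,0,0.004],
    [0,0,0.003],
    [0,0,0],
  ],
  dr=[
    [0,0,0],
    [0,0,0],
    [0,0,0],
    [0,0,0],
  ],
  claw=[0,0,0,0],
)

```text
clock: 6.1
tool_pos: [0.4613, -0.0632, 0.1551]
eef_rot: [-0.241, 3.132, 0.0]
force: [-0.5, -0.2, 1.9]
width: 0.0002
```

Call:
play_rows(
  slide=[
    [0,0,0.002],
    [0,0,0.002],
    [0,0,0],
  ],
  dr=[
    [0,0,0],
    [0,0,0],
    [0,0,0],
  ],
  claw=[0,0,0],
)

```text
clock: 6.4
tool_pos: [0.4616, -0.0635, 0.1539]
eef_rot: [-0.24, 3.13, 0.001]
force: [-13.8, 0.7, 49.5]
width: -0.0004
```

Call:
play_rows(
  slide=[
    [0,0,-0.02],
    [0,0,-0.045],
    [0,-0.01,-0.05],
    [0,-0.04,-0.03],
    [0,-0.04,0],
  ],
  dr=[
    [0,0,0],
    [0,0,0],
    [0,0,0],
    [0,0,0],
    [0,0,0],
  ],
  claw=[0,0,0,0,0],
)

```text
clock: 6.9
tool_pos: [0.4773, -0.1528, 0.3]
eef_rot: [-0.245, 3.123, -0.002]
force: [0.8, 0.6, 0.1]
width: 0.0001
```

```bash
python3 - <<'E'
from h import *
where([-.084,-.06,.235]); snap('wrist','w6.png'); snap('side','d6.png')
E
```

```text
t 6.9 F [0.8 0.6 0.1] w 0.0001
tip [ 0.478  -0.1529  0.227 ] sorter [-0.069   0.0188]
axes [-0.988 -0.156 -0.009] [-0.156  0.988 -0.002] [ 0.009 -0.001 -1.   ]
slide needed [ 0.0152 -0.0788 -0.0079]
```

View pics/w6.png

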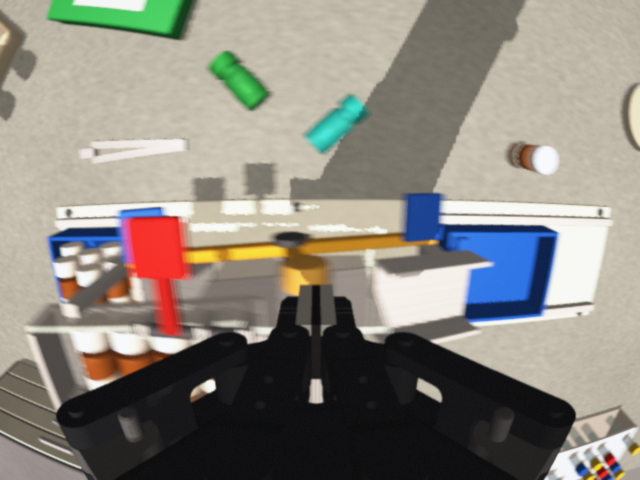

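View pics/d6.png

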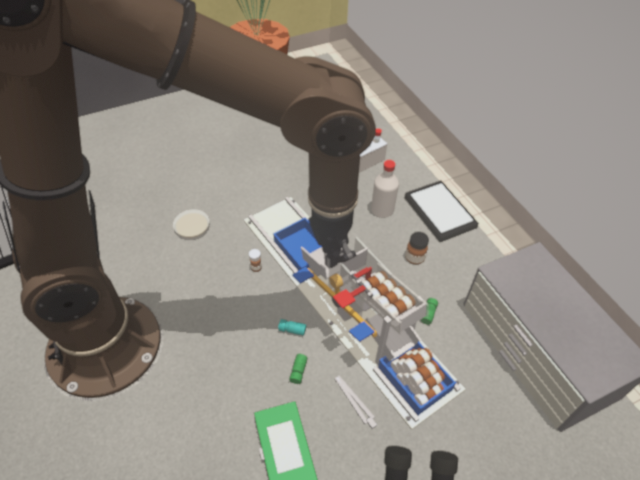

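The gate has tipped: in the wrist view the left pad, at (422,217), now sits low. I'll check the pad heights by depth and measure the paddle at (158,248).

```bash
python3 - <<'E'
from h import *
c=load('d6');P=pts(c)
for u,v in((302,275),(361,331)): print((u,v),np.median(P[v-2:v+3,u-2:u+3].reshape(-1,3),0).round(3))
w=load('w6');hsv=cv2.cvtColor(w['pixels'],cv2.COLOR_RGB2HSV)
for p in((131,218),(181,217),(135,278),(187,277)):
    x=fray(w,*p,.208);print(p,x.round(4),(RM.T@(x[:2]-O)).round(4))
E
```

```text
(302, 275) [ 0.458 -0.065  0.084]
(361, 331) [ 0.494 -0.275  0.135]
(131, 218) [ 0.4593 -0.2473  0.208 ] [-0.1019 -0.0716]
(181, 217) [ 0.455  -0.2206  0.208 ] [-0.102  -0.0445]
(135, 278) [ 0.4907 -0.245   0.208 ] [-0.0704 -0.0741]
(187, 277) [ 0.4847 -0.216   0.208 ] [-0.072  -0.0446]
```

The gate is over, with the left pad at 84 mm and the right at 135 mm. The paddle's centre is at (-0.087, -0.059), as expected. Moving above it.

Call:
play_rows(
  slide=[
    [0.005,-0.03,-0.01],
    [0.005,-0.03,0],
    [0.004,-0.018,0],
    [0,0,0],
  ],
  dr=[
    [0,0,0],
    [0,0,0],
    [0,0,0],
    [0,0,0],
  ],
  claw=[0,0,0,0],
)

```text
clock: 7.4
tool_pos: [0.4723, -0.2339, 0.3049]
eef_rot: [0.234, -3.133, 0.002]
force: [0.0, -0.2, 0.0]
width: 0.0
```

```bash
python3 - <<'E'
from h import *
where([-.084,-.06,.210]);snap('wrist','w7.png')
E
```

```text
t 7.4 F [ 0.  -0.2  0. ] w 0.0
tip [ 0.4723 -0.234   0.2319] sorter [-0.087  -0.0604]
axes [-0.989 -0.149  0.   ] [-0.149  0.989 -0.001] [-0.    -0.001 -1.   ]
slide needed [-0.003   0.0005  0.0219]
```

View pics/w7.png

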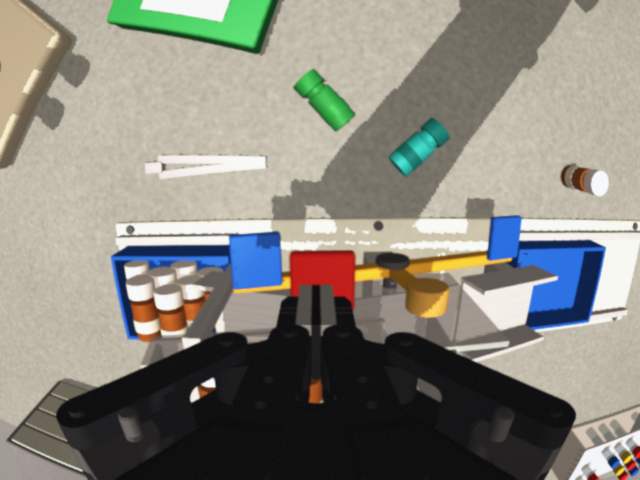

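The tip is over the paddle at (322,275). Pressing down.

Call:
play_rows(
  slide=[
    [-0.003,0,0.018],
    [0,0,0.01],
    [0,0,0.01],
    [0,0,0.008],
    [0,0,0.003],
  ],
  dr=[
    [0,0,0],
    [0,0,0],
    [0,0,0],
    [0,0,0],
    [0,0,0],
  ],
  claw=[0,0,0,0,0],
)

```text
clock: 7.95
tool_pos: [0.4758, -0.2303, 0.2553]
eef_rot: [0.242, -3.131, -0.001]
force: [-1.6, 0.5, 3.2]
width: 0.0002
```

Call:
play_rows(
  slide=[
    [0,0,0.002],
    [0,0,0.002],
    [0,0,0.001],
  ],
  dr=[
    [0,0,0],
    [0,0,0],
    [0,0,0],
  ],
  claw=[0,0,0],
)

```text
clock: 8.25
tool_pos: [0.476, -0.231, 0.2515]
eef_rot: [-0.241, 3.132, -0.0]
force: [-4.5, 1.0, 12.3]
width: -0.0001
```

12 N at tip height 0.178 means the paddle is at its stop. Holding while the vials run.

Call:
play_rows(
  slide=[
    [0,0,0.0005],
    [0,0,0],
    [0,0,0],
    [0,0,0],
    [0,0,0],
  ],
  dr=[
    [0,0,0],
    [0,0,0],
    [0,0,0],
    [0,0,0],
    [0,0,0],
  ],
  claw=[0,0,0,0,0],
)

```text
clock: 8.75
tool_pos: [0.4759, -0.2311, 0.2515]
eef_rot: [-0.24, 3.132, -0.0]
force: [-4.6, 0.6, 12.7]
width: 0.0002
```

Call:
play_rows(
  slide=[
    [0,0,0],
    [0,0,0],
    [0,0,0],
    [0,0,0],
    [0,0,0],
  ],
  dr=[
    [0,0,0],
    [0,0,0],
    [0,0,0],
    [0,0,0],
    [0,0,0],
  ],
  claw=[0,0,0,0,0],
)

```text
clock: 9.25
tool_pos: [0.4759, -0.2311, 0.2515]
eef_rot: [-0.24, 3.132, -0.0]
force: [-5.8, 0.6, 11.2]
width: 0.0004
```

Call:
play_rows(
  slide=[
    [0,0,0],
    [0,0,0],
    [0,0,0],
    [0,0,0],
    [0,0,0],
  ],
  dr=[
    [0,0,0],
    [0,0,0],
    [0,0,0],
    [0,0,0],
    [0,0,0],
  ],
  claw=[0,0,0,0,0],
)

```text
clock: 9.75
tool_pos: [0.4759, -0.2311, 0.2514]
eef_rot: [-0.24, 3.132, -0.0]
force: [-6.1, 1.1, 12.8]
width: -0.0001
```

Call:
play_rows(
  slide=[
    [0,0,0],
    [0,0,0],
    [0,0,0],
    [0,0,0],
    [0,0,0],
  ],
  dr=[
    [0,0,0],
    [0,0,0],
    [0,0,0],
    [0,0,0],
    [0,0,0],
  ],
  claw=[0,0,0,0,0],
)

```text
clock: 10.25
tool_pos: [0.4759, -0.2311, 0.2514]
eef_rot: [-0.24, 3.132, -0.0]
force: [-4.9, 2.1, 12.0]
width: -0.0001
```

```bash
python3 - <<'E'
from h import *
where();a=snap('side','d8.png');b=snap('scene','s8.png')
x=cv2.resize(a['pixels'][190:430,230:480],(400,384));y=cv2.resize(b['pixels'][190:310,150:430],(400,171))
im=np.zeros((555,400,3),np.uint8);im[:384]=x;im[384:]=y;cv2.imwrite('pics/c8.png',im[:,:,::-1])
E
```

```text
t 10.25 F [-4.9  2.1 12. ] w -0.0001
tip [ 0.4759 -0.2311  0.1784] sorter [-0.0829 -0.0581]
axes [-0.988 -0.153 -0.001] [-0.153  0.988 -0.   ] [ 0.001 -0.    -1.   ]
```

View pics/c8.png

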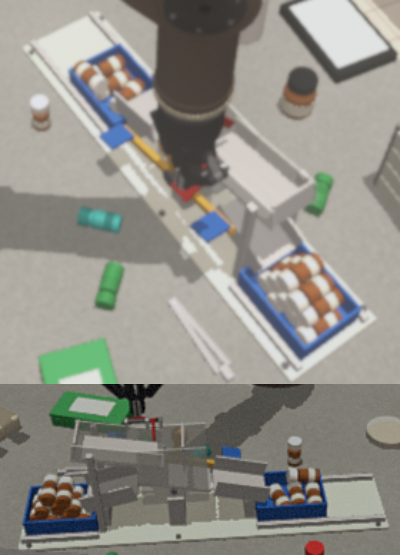

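The ramp is empty and vials lie in the left tray. I'll lift off and withdraw, then count them.

Call:
play_rows(
  slide=[
    [0,0,-0.012],
    [0,0,-0.015],
    [0,0,-0.02],
    [0.005,0,-0.04],
    [0.03,0,-0.03],
  ],
  dr=[
    [0,0,0],
    [0,0,0],
    [0,0,0],
    [0,0,0],
    [0,0,0],
  ],
  claw=[0,0,0,0,0],
)

```text
clock: 10.85
tool_pos: [0.4438, -0.2352, 0.3696]
eef_rot: [-0.246, 3.13, -0.001]
force: [-0.5, -0.2, -0.1]
width: -0.0002
```

Call:
play_rows(
  slide=[
    [0.02,0,-0.03],
    [0,0.04,0],
    [0,0.04,0],
    [0,0.04,0],
    [0,0,0],
  ],
  dr=[
    [0,0,0],
    [0,0,0],
    [0,0,0],
    [0,0,0],
    [0,0,0],
  ],
  claw=[0,0,0,0,0],
)

```text
clock: 11.35
tool_pos: [0.403, -0.1158, 0.3982]
eef_rot: [-0.251, 3.13, 0.003]
force: [0.5, -1.1, 0.5]
width: 0.0003
```

```bash
python3 - <<'E'
from h import *
where();a=snap('side','d9.png');b=snap('scene','s9.png');c=snap('wrist','w9.png')
x=cv2.resize(a['pixels'][190:330,230:480],None,fx=3,fy=3);cv2.imwrite('pics/c9.png',x[:,:,::-1])
y=cv2.resize(b['pixels'][190:310,150:430],None,fx=2.8,fy=2.8);cv2.imwrite('pics/c9b.png',y[:,:,::-1])
P=pts(b);hsv=cv2.cvtColor(b['pixels'],cv2.COLOR_RGB2HSV)
r=((hsv[...,0]<6)|(hsv[...,0]>174))&(hsv[...,1]>170)&(P[...,0]<.5)&(P[...,0]>.4)&(P[...,1]<-.15)&(P[...,1]>-.3)
print('paddle',np.median(P[r],0))
m=(hsv[...,0]>100)&(hsv[...,0]<130)&(hsv[...,1]>120)&(P[...,2]<.06)&(P[...,0]<.6)&(P[...,1]>-.05)&(P[...,1]<.2)
q=cv2.minAreaRect(P[m][:,:2].astype(np.float32));print(q,RM.T@(np.array(q[0])-O))
P=pts(a)
for u,v in((302,275),(361,331)): print((u,v),np.median(P[v-2:v+3,u-2:u+3].reshape(-1,3),0).round(3))
E
```

```text
t 11.35 F [ 0.5 -1.1  0.5] w 0.0003
tip [ 0.403  -0.1157  0.3252] sorter [-0.1373  0.067 ]
axes [-0.987 -0.16  -0.001] [-0.16   0.987  0.002] [ 0.001  0.002 -1.   ]
paddle [ 0.47962995 -0.22952563  0.20501503]
((0.5137993097305298, 0.05410226806998253), (0.1076592430472374, 0.1398904174566269), 10.092426300048828) [-0.00200709  0.21795423]
(302, 275) [ 0.459 -0.065  0.082]
(361, 331) [ 0.493 -0.275  0.134]
```

View pics/c9.png

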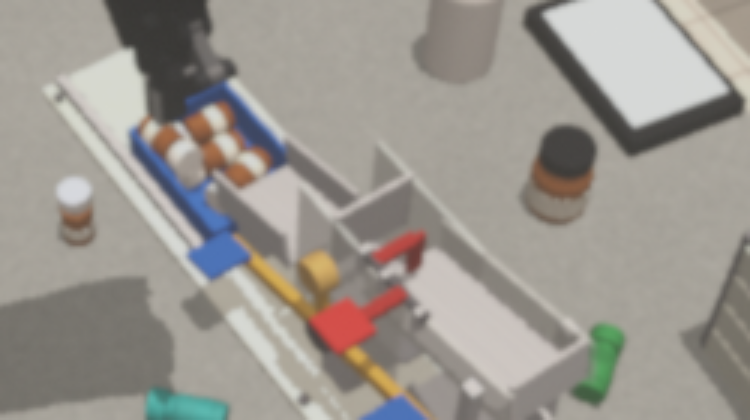

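View pics/c9b.png

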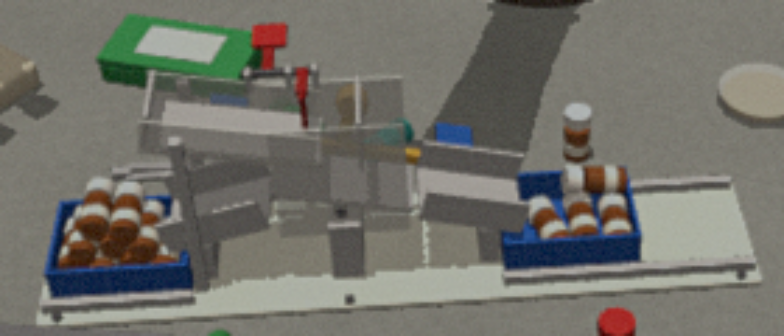

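View pics/w9.png

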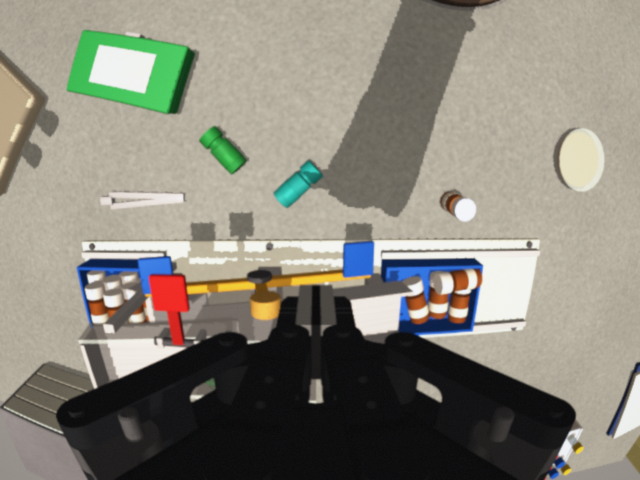

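Four vials lie in the left tray: three along x on the floor and one across the front. The ramp is empty, the paddle is up at 205 mm and the gate is over. I'll check the tray's end position against before and the height of the crosswise vial.

```bash
python3 - <<'E'
from h import *
a=load('s4');b=load('s9');c=camera('scene')
P=pts(b)
# vial points in tray
hsv=cv2.cvtColor(b['pixels'],cv2.COLOR_RGB2HSV)
for n,im in(('s4',a),('s9',b)):
    h=cv2.cvtColor(im['pixels'],cv2.COLOR_RGB2HSV);m=(h[...,0]>100)&(h[...,0]<130)&(h[...,1]>120)
    for row in (276,280,284): 
        u=np.nonzero(m[row,300:420])[0]+300; print(n,row,u.min(),u.max())
loc=(P[...,:2]-O)@RM
m=(loc[...,1]>.14)&(loc[...,1]<.29)&(abs(loc[...,0])<.06)&(P[...,2]>.03)&~((hsv[...,0]>100)&(hsv[...,0]<130)&(hsv[...,1]>120))&(b['depth']>0)
v,u=np.nonzero(m);k=(u>345)
print('top',np.percentile(P[m][:,2],[50,90,99]))
# crosswise vial px crop (565..625,165..192)/2.8
U=slice(150+int(568/2.8),150+int(622/2.8));V=slice(190+int(168/2.8),190+int(190/2.8))
q=P[V,U].reshape(-1,3);l=loc[V,U].reshape(-1,2);print('cross z',np.percentile(q[:,2],[10,50,95]),l.min(0),l.max(0),np.median(l,0))
w=load('w9')
for p in((481,260),(472,330)):
    x=fray(w,*p,.048);print(p,(RM.T@(x[:2]-O)).round(4))
print('moved px',np.abs(c['pixels'][240:300,330:390].astype(int)-b['pixels'][240:300,330:390]).max())
y=cv2.resize(w['pixels'][230:350,360:560],None,fx=4,fy=4,interpolation=2);cv2.imwrite('pics/c10.png',y[:,:,::-1])
E
```

```text
s4 276 329 377
s4 280 329 377
s4 284 330 351
s9 276 329 377
s9 280 330 377
s9 284 331 351
top [0.05169811 0.07874601 0.09089235]
cross z [0.05248236 0.05775276 0.06484745] [-0.04106406  0.07088236] [0.99643731 0.26962516] [-0.02559666  0.24163138]
(481, 260) [-0.0599  0.2741]
(472, 330) [0.0428 0.2784]
moved px 41
```

View pics/c10.png

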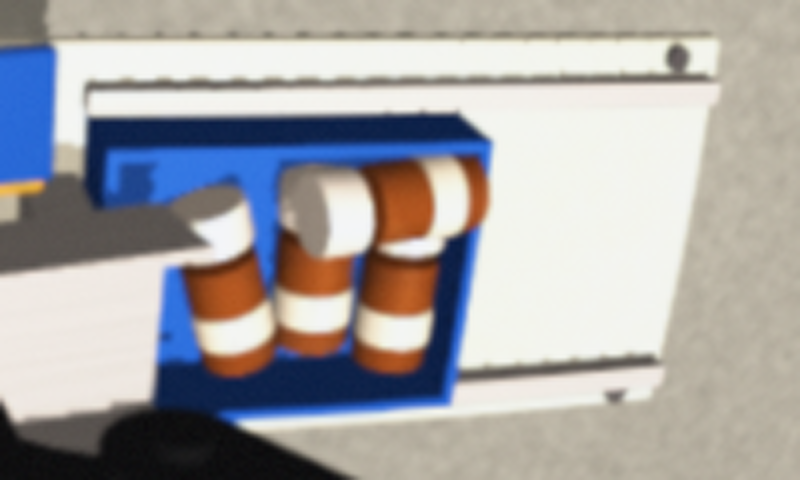

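The tray end matches to the pixel before and after, and the crosswise vial's centre is at about 50 mm. Next I'll confirm the vials are at rest, then hand in.

```bash
python3 - <<'E'
from h import *
c=camera('scene');b=load('s9')
f=lambda im:cv2.GaussianBlur(im,(7,7),2).astype(int)
d=np.abs(f(c['pixels'])-f(b['pixels']))
print('vials diff',d[240:300,330:390].max(),'static bench diff',d[430:475,100:160].max(),d[330:390,60:200].max())
print(read_state()['force'])
job_done()
E
```

```text
vials diff 10 static bench diff 2 2
[ 0.57058004 -0.43688375  0.13195849]
the job is handed in; nothing more can be done
```

I pushed the empty tray home, rocked the gate over to the left, then pressed the red paddle for about 2 s and let it up. All four vials ran into the left tray, and I handed the job in at about 11.5 s of the 45 s allowed. `job_done()` gives no verdict, so I don't know the judged result.

**Last checks:**
- **Tray:** It stopped firmly against its stop (23 N, no further motion). I measured y at about 0.212 m right after pushing. A cruder fit with vials in the tray gave 0.218, just over the 0.216 limit. I put that down to the vials cluttering the outline, because the tray's end sits on the same pixels before and after, and the wrist view puts its end face at about 0.276 m.
- **Gate:** It is over to the left, with the left pad at 82–84 mm and the right at 134–135 mm. The press on the pad peaked at about 50 N when it hit its stop.
- **Release:** The paddle is back up at about 205 mm, and the ramp is empty.
- **Vials:** Three lie on the tray floor. The fourth lies across them at the front, with its centre about 50 mm above the bench and inside the walls.
- **Robot:** It stands clear of everything, with no contact force. The other items on the bench look undisturbed in the pictures; I did not measure them one by one.

**Doubtful:** The picture-difference check for the vials being at rest was not clean. The vial area differed by 10 grey levels against 2 on static parts of the scene. That may be image noise on sharp edges, but I handed in without a further check.

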